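# Third hand: press a heat sink into the assembly jig

## Robot

A 7-joint arm with a two-finger parallel gripper is mounted at the origin on the work surface. World frame = base frame: x ahead of the robot, y to its left, z up, the work surface at z = 0. Lengths are in m, angles in degrees, forces in N, time in s.
With the tool pointing down it reaches from about 0.4 to 0.85 m from the base axis. Payload 4.5 kg.
Tool frame: the origin (TCP) lies on the centre line of the jaws, within the pads' length; the fingertips stand 17 mm ahead of it and the grasp point (between the pads) lies 2 mm behind it; z points along the fingers, y is the line along which they close (so a half turn about z gives the same grasp; the last joint's range is limited). The gripper opens to 85 mm and grips with 20 to 120 N. Pads are 22 mm wide; open, the fingers measure 114 mm over their backs; the gripper's body (76 mm by 85 mm) begins 54 mm behind the grasp point. The pads swing forward as they close: fully open they stand 13 mm farther back than shut.
Start: joints at [-63.037, 39.483, -11.15, 89.685, 9.013, 51.709, -12.324], TCP at [0.264, 0.566, 0.248] pointing down, gripper open.
Joint ranges: [-172.22, 172.22], [-26.19, 119.32], [-84.43, 86.54], [7.71, 146.69], [-57.33, 237.33], [2.42, 119.75], [-152.13, 152.13]. Speed limits (degrees/s): [147.25, 147.25, 180, 180, 180, 180, 180].

## Interface

Orientations are given as [roll, pitch, yaw] about the fixed x, y, z axes, in that order (R = Rz(yaw) Ry(pitch) Rx(roll)).
In Python, from plant import env, camera, camera_model, order, models gives the robot as it stands.
- The arm moves only by the tool step_arm, never from a script. Its argument "motion" is a list of rows, each an object with "offset": the shift along the tool's x, y, z in cm, a list of three; "roll": the turn about the tool's z in degrees. A call has 1 to 8 rows; each row is the pose to reach, as a shift and turn from the pose commanded when the call began, along the tool's axes at that moment; what a row does not reach only later rows make up. A row lasts 1/12 s, in which the tool goes at most 41.7 mm and 7.16 degrees, less where a joint would pass 70% of its speed; a pose out of reach is approached as far as the arm can. A call with a gripper value outside its range is refused whole. "claw" is the opening, from 0 (shut) to 1 (fully open), set as the call begins (left out, the last holds). The fingers move at their own pace and stop on an object; "grip_force" is the grip in N (left out, the last holds). Time passes only in rows, so rows that repeat a pose let the fingers close. It gives the time, the measured TCP pose, the force, the opening and the grip force at its end, in the units of the state.
- env.get_state(): the state, without advancing time (a new reading comes with each control period).
- camera(name): name is "scene" or "top" or "wrist"; returns (picture, depth): 420x560x3 uint8, red, green, blue; 420x560 float32, m along the optical axis (not along the pixel's ray), 0 where there is no reading.
- camera_model(name): a dict with "K" (3x3 intrinsics, pixels), "world_from_camera" (4x4, takes a point from camera to world coordinates); the wrist camera has in their place "T_tool_cam" (4x4, takes a point from camera to tool coordinates, whose origin is the TCP and whose axes are the flange's). Camera axes: x right, y down, z forward; pixel columns grow to the right and rows downward; lengths in m; the calibration is good to about 2 mm. A picture is of the moment at which its call begins: read the wrist's pose just before it. camera_model takes no time and is no camera call.
- order.hand_in(): hands the job in; it is judged then, once.
Trained networks look in the newest picture that a camera, given by its name, has taken for a name from the list of things; names that differ only in an ending like _2 or _b are one class to them, and where a whole thing is asked for, a point or a joint stands for the part that bears it (a point fixed in the world has none). Each returns a list of dicts, best first, with "score" (0 to 1); they miss things now and then, are a little off and sometimes report something else, mostly with a low value. They report only what shows in the picture. A call takes as long as a camera call. They do not tell look-alikes from the thing itself.
- models.look_for(camera, target): "rect" ([centre column, centre row, width, height] in pixels, round what is visible of it).
- models.outline_of(camera, target): "region" (420x560 bool, what is visible of it) and "rect" ([centre column, centre row, width, height] in pixels, round what is visible of it).
- models.tip_of(camera, target): "position" ([column, row] in pixels: a listed point, or the origin of a listed thing).
The state is a dict: "time_s": time; "q": joint angles; "dq": joint speeds; "joint_efforts": joint torques, N m; "eef_pos": TCP position; "orientation": TCP orientation; "wrist_force": force on the tool from outside, world axes, zero at the start; "torque": the same for the moment, N m; "width": finger opening in m; "finger_force": force on a finger pad.
Only numpy, scipy, OpenCV 4.12 (cv2) and the standard library are available. Lean on these libraries where they do the work, as an engineer would, in place of code of your own. Each camera call takes 0.05 s, during which the arm holds its last target. There are 200 camera calls.

## Task

First slide the jig's stop along its rail until the middle of its grip is level with the brass pointer. Then stand the heat sink on the jig's bed just left of the stop's arm (seen from the robot; touching it or within a few millimetres) and press its flat mounting face squarely against the sprung plate with a steady push of about 10 newtons, never ramming it, as a third hand for the person with the screws. Finish while still holding that push, with the stop still on the pointer and everything else on the table left where it is.

Things in the scene. Friction and masses are not known exactly. Their poses are not given: they have to be found in the camera images.
- jig: Assembly jig fixed to the table: aluminium bed, top at z = 10 mm, x -125 to +85, y -130 to +130 mm. Origin on the table, below the front face of the sprung plate at rest; x points from the robot's side squarely into that plate, y (left) along it. Rail along y at x = -85 mm, top 20 mm, end blocks (26 mm tall) at y +-124 mm. Spring housing behind the plate: x 52 to 82 mm, 46 mm tall.
- press_plate: Upright sprung steel plate, 170 mm wide (jig y, centred), 8 mm thick, z 12 to 40 mm above the table. Gives way only along jig +x, 0 (rest) to 24 mm (hard stop), spring 0.7 N per mm: 14 mm in is about 10 N. Origin and axes coincide with the jig's at rest and travel with the plate: its x in the jig's frame is how far it is pressed in.
- stop_grip (a point): Centre of the sliding stop's upright black grip, 52 mm above the table, at jig x = -85 mm. Grip 16 mm (jig x) by 24 mm (jig y), free from 28 to 72 mm above the table, on a carriage 30 x 34 mm. Slides along jig y with about 3 N friction, stays where left. Axes as the jig's.
- stop_arm (a point): Point on the left (jig +y) face of the stop's arm, at jig x = 0, 49 mm above the table, 4 mm left of the grip's middle. The arm, part of the stop, is a flat aluminium bar 8 mm wide (y), z 44 to 54 mm, reaching from the grip over the sprung plate to jig x = +30 mm. Axes as the jig's.
- stop (a joint): Position of the sliding stop along its rail in m: 0 at the rail's -y end (grip centre at jig y = -105 mm), growing towards +y, up to 0.15.
- pointer: Brass pointer on the front edge of the bed (jig x = -116 mm), 4 mm wide, 19 mm tall above the bed; it marks where along y the middle of the stop's grip belongs. Origin under its centre, on the bed; axes as the jig's. Its place along the jig differs from run to run.
- sink_center (a point): Loose aluminium heat sink (0.14 to 0.28 kg), 44 mm deep (x), 90 wide (y), 50 tall, standing on the table; point at its middle, 25 mm up. +x is the way its flat mounting face looks: plate 90 mm wide, 8 mm thick at x 14 to 22 mm; on its back a fin pack 28 mm wide (y -14 to 14), x -22 to 14 mm, full height, to be gripped across y from above.
- sink_face (a point): Centre of the heat sink's flat mounting face, 22 mm along +x from sink_center; same axes.
- heat_sink: The heat sink again; origin on its underside, 25 mm below sink_center; same axes.
- transformer: Bystander, to be left where it is: small mains transformer, dark steel core with copper winding, on a 48 x 98 mm foot, 60 mm tall; origin under its centre. It stands left or right of the jig, opposite the heat sink.
- multimeter: Bystander, to be left where it is: hand multimeter lying flat, 150 x 75 x 34 mm, long side along its x; origin under its centre.
- screwdriver: Bystander, to be left where it is: screwdriver about 170 mm long lying along its x.
- solder_reel: Bystander, to be left where it is: upright reel, 60 mm diameter, 40 mm tall; origin under its centre.
- terminal_block: Bystander, to be left where it is: small screw terminal block, 30 x 52 x 27 mm, near the robot's foot in front of the jig; origin under its centre.
- screw_jar: Bystander, to be left where it is: closed clear jar, 56 mm diameter, 70 mm tall; origin under its centre.
There are look-alikes about, which are no part of the job. Leave any red or turquoise look-alike of the heat_sink alone.

How it is judged:
By the outcome, as a careful person would: the job done as asked, in the order asked, and still so for the second after the job is handed in, while the arm keeps its last pose, push and grip.
It also fails if it takes over 59 s, if anything falls off the work surface, if the arm or the gripper's body presses on something with over 40 N, if the wrist force passes 120 N, or if a joint passes its speed limit or range.

## Working session

There is one attempt and no reset: what is moved stays moved. The work goes in short steps, Python scripts to look and compute and a tool call to move; the robot and the scene stay as the last step left them, time stands still between calls to the robot, and variables do not carry over. Pictures are saved under pics/ and viewed, at most 10 in all, crops included, and the job is handed in when it is done.

Besides the shell and the picture viewer there is one more tool, called after "Request:" by a JSON object that holds its "name" and its "arguments", one argument or row to a line. step_arm: Moves the arm, as the interface text tells. Its arguments: {"type":"object","properties":{"motion":{"type":"array"},"claw":{"type":"number"},"grip_force":{"type":"number"}},"required":["motion"]}

```bash
mkdir -p pics; ls
cat > h.py <<'E'
import numpy as np, cv2
from scipy.spatial.transform import Rotation as R
from plant import env, camera, camera_model, order, models
def wfc(name, st=None):
    m=camera_model(name)
    if name!='wrist': return np.array(m['K']),np.array(m['world_from_camera'])
    T=np.eye(4); T[:3,:3]=R.from_euler('xyz',st['orientation'],degrees=True).as_matrix(); T[:3,3]=st['eef_pos']
    return np.array(m['K']),T@np.array(m['T_tool_cam'])
def px2w(K,T,u,v,d):
    p=np.linalg.inv(K)@np.array([u,v,1.0])*d
    return T[:3,:3]@p+T[:3,3]
def px2plane(K,T,u,v,z):
    r=T[:3,:3]@(np.linalg.inv(K)@np.array([u,v,1.0])); o=T[:3,3]
    return o+r*(z-o[2])/r[2]
def cloud(K,T,D):
    v,u=np.mgrid[:D.shape[0],:D.shape[1]]
    p=np.stack([u,v,np.ones_like(u)],-1)@np.linalg.inv(K).T*D[...,None]
    return p@T[:3,:3].T+T[:3,3]
def w2px(K,T,P):
    c=(np.asarray(P)-T[:3,3])@T[:3,:3]; q=c@K.T; return q[...,:2]/q[...,2:]
E
cat > a.py <<'E'
from h import *
st=env.get_state(); print(st)
for n in ['scene','top']:
    im,D=camera(n); K,T=wfc(n); np.savez(f'{n}.npz',im=im,D=D,K=K,T=T)
    cv2.imwrite(f'pics/{n}0.png',im[...,::-1])
    for t in ['heat_sink','jig','pointer','stop_grip','press_plate','transformer']:
        r=models.tip_of(n,t)[:4]
        for o in r:
            u,v=o['position']; d=D[int(np.clip(v,0,419)),int(np.clip(u,0,559))]
            print(n,t,round(o['score'],2),np.round([u,v]),np.round(px2w(K,T,u,v,d),3),np.round(px2plane(K,T,u,v,0),3))
E
python3 a.py
```

```text
pics
{'time_s': 0.0, 'q': array([-63.03603013,  39.53270659, -11.14477464,  89.74609201,
         9.01065662,  51.70899973, -12.32439073]), 'dq': array([-0.00668367,  0.11167409,  0.09912228,  0.0108619 ,  0.03997027,
        0.07369826, -0.03300415]), 'joint_efforts': array([-4.94472738e-05, -5.39591289e+01, -1.26671165e+00, -1.58545965e+01,
        9.12067102e-03,  9.38490353e-03, -1.94187173e-06]), 'eef_pos': array([0.26417895, 0.56573049, 0.2474835 ]), 'orientation': array([-1.79894041e+02,  6.27287553e-03,  1.54976282e+02]), 'wrist_force': array([ 0.28264234, -0.52074356,  0.68224156]), 'torque': array([0.02923587, 0.00971327, 0.01999551]), 'finger_force': 0.0, 'width': 0.08538979845389291}
scene heat_sink 0.74 [153. 303.] [ 0.384 -0.371  0.039] [ 0.367 -0.365  0.   ]
scene heat_sink 0.62 [199. 290.] [ 0.451 -0.291  0.05 ] [ 0.432 -0.279  0.   ]
scene heat_sink 0.56 [259. 309.] [ 0.584 -0.249  0.05 ] [ 0.571 -0.235  0.   ]
scene heat_sink 0.55 [175. 254.] [ 0.34  -0.252  0.037] [ 0.323 -0.242  0.   ]
scene jig 0.65 [337. 233.] [0.615 0.011 0.039] [ 0.606  0.03  -0.   ]
scene jig
[... 407 characters left out ...]
3  0.017] [ 0.512 -0.086  0.   ]
top heat_sink 0.8 [357. 201.] [ 0.561 -0.239  0.047] [ 0.571 -0.247  0.   ]
top heat_sink 0.74 [366. 244.] [ 0.43  -0.271  0.017] [ 0.432 -0.275  0.   ]
top heat_sink 0.69 [396. 260.] [ 0.378 -0.355  0.06 ] [ 0.382 -0.37   0.   ]
top heat_sink 0.59 [358. 280.] [ 0.316 -0.241  0.054] [ 0.317 -0.251  0.   ]
top jig 0.97 [275. 192.] [0.592 0.018 0.017] [0.596 0.019 0.   ]
top stop_grip 0.59 [272. 206.] [0.544 0.03  0.012] [0.546 0.03  0.   ]
top press_plate 0.69 [276. 183.] [0.616 0.019 0.036] [0.625 0.019 0.   ]
top press_plate 0.63 [394. 167.] [ 0.677 -0.358  0.041] [ 0.689 -0.369  0.   ]
top transformer 0.76 [184. 236.] [0.435 0.295 0.061] [0.442 0.309 0.   ]
```

Run:
```python
import cv2
a=cv2.imread('pics/top0.png')[130:320,130:430]
cv2.imwrite('pics/top_c.png',cv2.resize(a,(800,507),interpolation=cv2.INTER_CUBIC))
```

```text
(no output)
```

View pics/scene0.png

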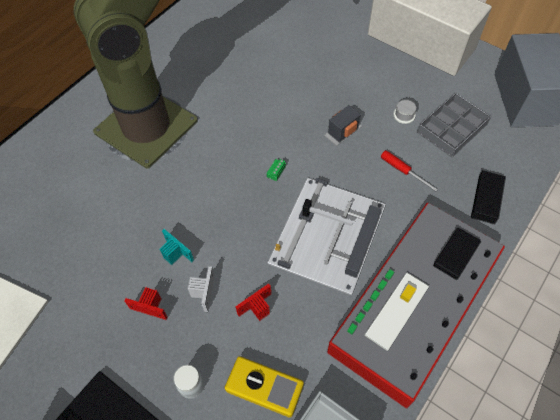

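View pics/top_c.png

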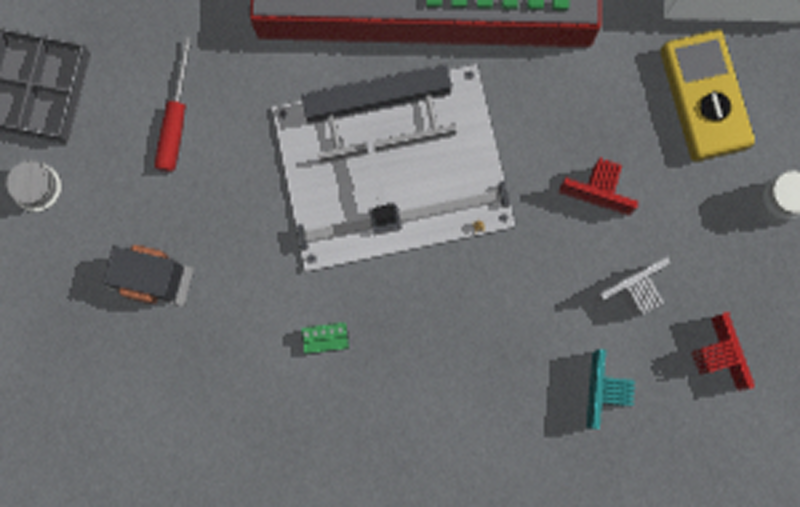

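The scene view shows four heat-sink shapes: red (153,303), red (259,309), turquoise (175,254) and silver (199,290), which is top full-image (366,244). The silver one fits (bare aluminium, not red or turquoise). In the top crop it sits at (640,285). The stop grip is at crop (385,215) and the brass pointer at (478,226). Next I'll measure rough poses.

```bash
cat > b.py <<'E'
from h import *
f=np.load('top.npz'); im,D,K,T=[f[k] for k in ['im','D','K','T']]
P=cloud(K,T,D); hsv=cv2.cvtColor(im,cv2.COLOR_RGB2HSV)
light=(hsv[...,1]<30)&(hsv[...,2]>120)
def rect(m):
    p=P[m][:,:2].astype(np.float32); c,s,a=cv2.minAreaRect(p*1000); return np.round(c,1),np.round(s,1),round(a,1),m.sum()
m=light&(abs(P[...,0]-.6)<.2)&(abs(P[...,1]-.02)<.2)&(abs(P[...,2]-.010)<.008)
n,l,s,_=cv2.connectedComponentsWithStats(m.astype(np.uint8)); m=l==1+np.argmax(s[1:,4])
print('bed',rect(m), np.median(P[m][:,2]))
m=light&(abs(P[...,0]-.43)<.07)&(abs(P[...,1]+.275)<.07)&(P[...,2]>.03)
print('sink',rect(m),np.percentile(P[m][:,2],[5,50,95]))
br=(hsv[...,0]>12)&(hsv[...,0]<28)&(hsv[...,1]>110)&(abs(P[...,0]-.55)<.1)&(abs(P[...,1])<.2)
print('ptr',P[br].round(3))
g=(hsv[...,2]<60)&(P[...,2]>.03)&(abs(P[...,0]-.54)<.05)&(abs(P[...,1]-.03)<.06)
print('grip',P[g].mean(0),P[g].min(0),P[g].max(0))
print(camera_model('wrist'))
E
python3 b.py
```

```text
bed (array([594.5,  14.1]), array([213.3, 260.5]), 13.9, np.int64(2785)) 0.010487613233350235
sink (array([ 442. , -281.6]), array([43.6, 86.4]), 30.1, np.int64(164)) [0.04428046 0.05039547 0.05533013]
ptr [[ 0.522 -0.091  0.03 ]
 [ 0.522 -0.094  0.029]
 [ 0.521 -0.088  0.017]
 [ 0.519 -0.091  0.031]
 [ 0.519 -0.094  0.03 ]
 [ 0.519 -0.089  0.012]
 [ 0.516 -0.091  0.025]
 [ 0.516 -0.094  0.029]]
grip [0.521231   0.02000346 0.06483726] [0.51454104 0.00749108 0.03316621] [0.53099401 0.03293304 0.07775987]
{'K': array([[334.98102239,   0.        , 279.25109218],
       [  0.        , 334.98102239, 213.04850552],
       [  0.        ,   0.        ,   1.        ]]), 'T_tool_cam': array([[-7.04858893e-04, -9.61055160e-01, -2.76355717e-01,
         7.10817127e-02],
       [ 9.99999292e-01, -9.42231398e-04,  7.26158139e-04,
         4.13342256e-04],
       [-9.58269061e-04, -2.76355010e-01,  9.61055144e-01,
        -1.25590868e-01],
       [ 0.00000000e+00,  0.00000000e+00,  0.00000000e+00,
         1.00000000e+00]])}
```

Run:
```python
import cv2
a=cv2.imread('pics/scene0.png')[215:335,115:305]
cv2.imwrite('pics/sink_c.png',cv2.resize(a,(760,480),interpolation=cv2.INTER_CUBIC))
```

```text
(no output)
```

View pics/sink_c.png

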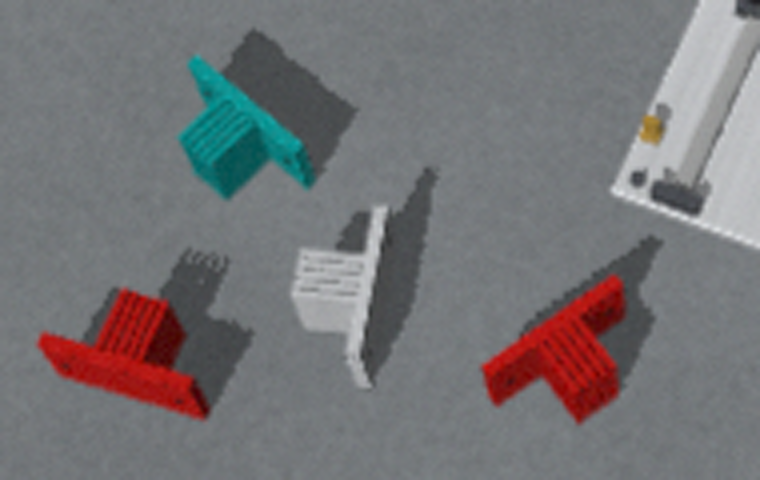

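The crop confirms the silver sink at (335,295); the red and turquoise look-alikes are left alone. Next I move over the stop.

```bash
cat >> h.py <<'E'
def go(p,yaw,st=None):
    "offset (cm, tool axes) and roll to a world pose, tool down"
    st=st or env.get_state(); M=R.from_euler('xyz',st['orientation'],degrees=True).as_matrix()
    dy=(yaw-st['orientation'][2]+180)%360-180
    o=M.T@(np.array(p)-st['eef_pos'])*100
    print('t',round(st['time_s'],2),'at',st['eef_pos'].round(4),st['orientation'].round(1),'q',st['q'].round(0),'F',st['wrist_force'].round(1),'w',round(st['width'],4),'-> offset',o.round(2),'roll',round(-dy,2))
E
python3 -c "
from h import *
go([.53,.0,.23],14)"
```

```text
t 0.7 at [0.2644 0.5664 0.2483] [180.  -0. 155.] q [-63.  39. -11.  90.   9.  52. -12.] F [-1.1  0.2  0.2] w 0.0852 -> offset [-48.02 -40.08   1.83] roll 140.98
```

Request:
{"name": "step_arm", "arguments": {
  "motion": [
    {"offset": [-24,-20,0.9],"roll": 50},
    {"offset": [-24,-20,0.9],"roll": 50},
    {"offset": [-24,-20,0.9],"roll": 50},
    {"offset": [-24,-20,0.9],"roll": 50},
    {"offset": [-24,-20,0.9],"roll": 50},
    {"offset": [-24,-20,0.9],"roll": 50},
    {"offset": [-24,-20,0.9],"roll": 50},
    {"offset": [-24,-20,0.9],"roll": 50}
  ]
}}

```text
time_s: 1.37
eef_pos: [0.3993, 0.2779, 0.2395]
orientation: [180.0, 0.2, 104.3]
wrist_force: [0.3, -0.3, -0.3]
width: 0.0856
finger_force: 0.0
```

```bash
python3 -c "
from h import *
go([.53,.0,.23],14)"
```

```text
t 1.37 at [0.3993 0.2779 0.2395] [180.    0.2 104.3] q [-41.  30.   1. 114.  -1.  36. -25.] F [ 0.3 -0.3 -0.3] w 0.0856 -> offset [-30.16   5.79   1.06] roll 90.32
```

Request:
{"name": "step_arm", "arguments": {
  "motion": [
    {"offset": [-30,5.8,1],"roll": 50},
    {"offset": [-30,5.8,1],"roll": 50},
    {"offset": [-30,5.8,1],"roll": 50},
    {"offset": [-30,5.8,1],"roll": 50},
    {"offset": [-30,5.8,1],"roll": 50},
    {"offset": [-30,5.8,1],"roll": 50},
    {"offset": [-30,5.8,1],"roll": 50},
    {"offset": [-30,5.8,1],"roll": 50}
  ]
}}

```text
time_s: 2.03
eef_pos: [0.5334, 0.0014, 0.2298]
orientation: [179.7, 0.1, 54.2]
wrist_force: [-0.4, -1.1, -0.1]
width: 0.0852
finger_force: 0.0
```

Request:
{"name": "step_arm", "arguments": {
  "motion": [
    {"offset": [0,0,0],"roll": 40},
    {"offset": [0,0,0],"roll": 40},
    {"offset": [0,0,0],"roll": 40},
    {"offset": [0,0,0],"roll": 40},
    {"offset": [0,0,0],"roll": 40},
    {"offset": [0,0,0],"roll": 40},
    {"offset": [0,0,0],"roll": 40}
  ]
}}

```text
time_s: 2.62
eef_pos: [0.5309, 0.0091, 0.2292]
orientation: [180.0, -0.0, 14.9]
wrist_force: [0.8, 0.0, 0.0]
width: 0.0857
finger_force: 0.0
```

```bash
cat > c.py <<'E'
from h import *
import sys
n=sys.argv[1]
st=env.get_state(); im,D=camera('wrist'); K,T=wfc('wrist',st)
np.savez(n+'.npz',im=im,D=D,K=K,T=T); cv2.imwrite(f'pics/{n}.png',im[...,::-1])
print(st['eef_pos'],st['orientation'],st['q'].round())
for t in sys.argv[2:]:
    for o in models.tip_of('wrist',t)[:3]:
        u,v=o['position']; d=D[int(np.clip(v,0,419)),int(np.clip(u,0,559))]
        print(t,round(o['score'],2),np.round([u,v]),np.round(px2w(K,T,u,v,d),4))
E
python3 c.py w1 stop_grip pointer press_plate jig
```

```text
[0.53088296 0.00912348 0.22924396] [ 1.79991301e+02 -1.57750229e-03  1.49067214e+01] [-21.  36.  25. 108. -23.  40. -58.]
stop_grip 0.92 [264. 201.] [0.5268 0.0232 0.0716]
pointer 0.73 [365. 222.] [ 0.5164 -0.088   0.013 ]
press_plate 0.55 [289. 106.] [0.6092 0.0224 0.0398]
jig 0.97 [292. 106.] [0.6096 0.0196 0.04  ]
jig 0.64 [289. 108.] [0.6083 0.0218 0.0254]
```

View pics/w1.png

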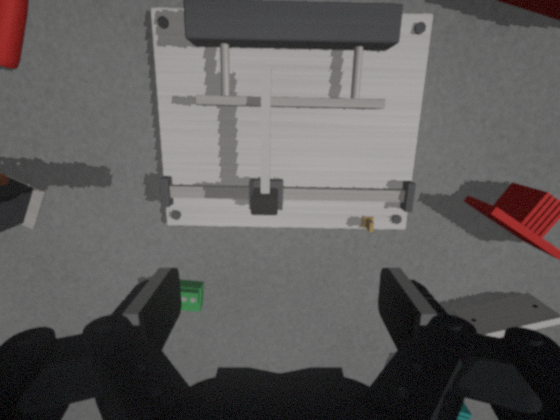

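The wrist view shows the jig nearly square: grip at (264,201), brass pointer at (368,222), sprung plate along row 101, and the silver sink peeking out at (510,310).

```bash
cat > d.py <<'E'
from h import *
import sys
f=np.load(sys.argv[1]+'.npz'); im,D,K,T=[f[k] for k in ['im','D','K','T']]
P=cloud(K,T,D); hsv=cv2.cvtColor(im,cv2.COLOR_RGB2HSV)
v,u=np.mgrid[:420,:560]
# bed outline
m=(abs(P[...,2]-.010)<.005)&(hsv[...,2]>110)&(hsv[...,1]<40)&(v<240)&(u>130)&(u<450)
n,l,s,_=cv2.connectedComponentsWithStats(cv2.dilate(m.astype(np.uint8),np.ones((15,15)))); m&=(l==1+np.argmax(s[1:,4]))
c,sz,a=cv2.minAreaRect((P[m][:,:2]*1000).astype(np.float32)); print('bed',np.round(c,1),np.round(sz,1),round(a,2),np.median(P[m][:,2]))
# plate top
m=(abs(P[...,2]-.040)<.004)&(v>85)&(v<115)&(u>190)&(u<392)
p=P[m][:,:2]; c0=p.mean(0); w,V=np.linalg.eigh(np.cov(p.T)); yaw=np.degrees(np.arctan2(-V[0,1],V[1,1])); yaw=(yaw+90)%180-90
print('plate',c0.round(4),np.ptp(p@V,axis=0).round(4),'yaw',round(yaw,2),m.sum())
# rail
m=(abs(P[...,2]-.020)<.003)&(v>180)&(v<205)&(u>165)&(u<410)
p=P[m][:,:2]; w,V=np.linalg.eigh(np.cov(p.T)); yr=(np.degrees(np.arctan2(-V[0,1],V[1,1]))+90)%180-90
print('rail',p.mean(0).round(4),'yaw',round(yr,2),m.sum())
m=(abs(P[...,2]-.072)<.004)&(v>180)&(v<225)&(u>235)&(u<300)
p=P[m]; print('grip top',p.mean(0).round(4),p.min(0).round(4),p.max(0).round(4))
m=(abs(P[...,2]-.054)<.004)&(v>60)&(v<180)&(u>235)&(u<300)
p=P[m][:,:2]; w,V=np.linalg.eigh(np.cov(p.T)); print('arm',p.mean(0).round(4),'yaw',round(np.degrees(np.arctan2(V[1,1],V[0,1])),2))
br=(hsv[...,0]>12)&(hsv[...,0]<28)&(hsv[...,1]>90)&(v>205)&(v<240)&(u>340)&(u<395)
p=P[br]; print('ptr',p.mean(0).round(4),np.median(p,0).round(4),br.sum(), u[br].mean(),v[br].mean(), 'top', p[p[:,2]>.024].mean(0))
E
python3 d.py w1
```

```text
bed [589.5  16.2] [210.3 260.7] 13.76 0.010082839207161187
plate [0.6132 0.0206] [0.0081 0.1696] yaw 13.74 1703
rail [ 0.5278 -0.0031] yaw 13.84 2486
grip top [0.522  0.0218 0.0718] [0.512  0.009  0.0681] [0.5315 0.0345 0.0744]
arm [0.5901 0.0386] yaw -166.18
ptr [ 0.5182 -0.0891  0.0205] [ 0.5183 -0.0891  0.0181] 76 367.9736842105263 223.32894736842104 top [ 0.51763208 -0.08995149  0.02839625]
```

```bash
python3 -c "
from h import *
go([.522,.0218,.055],13.8)"
```

```text
t 2.87 at [0.5308 0.0088 0.2294] [-180.    -0.    15.1] q [-21.  36.  25. 108. -23.  40. -58.] F [-0.1 -0.6  0.2] w 0.0853 -> offset [-0.52 -1.48 17.44] roll 1.25
```

Request:
{"name": "step_arm", "arguments": {
  "motion": [
    {"offset": [-0.5,-1.5,4],"roll": 1.2},
    {"offset": [-0.5,-1.5,8],"roll": 1.2},
    {"offset": [-0.5,-1.5,12],"roll": 1.2},
    {"offset": [-0.5,-1.5,15],"roll": 1.2},
    {"offset": [-0.5,-1.5,17.4],"roll": 1.2},
    {"offset": [-0.5,-1.5,17.4],"roll": 1.2},
    {"offset": [-0.5,-1.5,17.4],"roll": 1.2}
  ]
}}

```text
time_s: 3.45
eef_pos: [0.5216, 0.0217, 0.0548]
orientation: [-179.9, 0.1, 13.8]
wrist_force: [0.7, 0.1, 0.2]
width: 0.0855
finger_force: 0.0
```

Request:
{"name": "step_arm", "arguments": {
  "motion": [
    {"offset": [0,0,0],"roll": 0},
    {"offset": [0,0,0],"roll": 0},
    {"offset": [0,0,0],"roll": 0},
    {"offset": [0,0,0],"roll": 0},
    {"offset": [0,0,0],"roll": 0},
    {"offset": [0,0,0],"roll": 0},
    {"offset": [0,0,0],"roll": 0},
    {"offset": [0,0,0],"roll": 0}
  ],
  "claw": 0,
  "grip_force": 30
}}

```text
time_s: 4.12
eef_pos: [0.5227, 0.022, 0.0562]
orientation: [180.0, -0.1, 13.8]
wrist_force: [-1.5, 0.1, 5.7]
width: 0.0236
finger_force: 33.6
```

```bash
python3 -c "
from h import *
y=np.radians(13.8); ex=np.array([np.cos(y),np.sin(y),0]); ey=np.array([-np.sin(y),np.cos(y),0])
s=env.get_state(); print('jig y of tcp',(s['eef_pos']-[.609,.0203,0])@ey,(s['eef_pos']-[.609,.0203,0])@ex)
go(s['eef_pos'],13.8)"
```

```text
jig y of tcp 0.022244067680653214 -0.0834265142361677
t 4.12 at [0.5227 0.022  0.0562] [ 1.80e+02 -1.00e-01  1.38e+01] q [-14.  51.  11. 115. -33.  16. -52.] F [-1.5  0.1  5.7] w 0.0236 -> offset [0. 0. 0.] roll -0.02
```

Request:
{"name": "step_arm", "arguments": {
  "motion": [
    {"offset": [0,1.5,0],"roll": 0},
    {"offset": [0,3,0],"roll": 0},
    {"offset": [0,4.5,0],"roll": 0},
    {"offset": [0,6,0],"roll": 0},
    {"offset": [0,7.5,0],"roll": 0},
    {"offset": [0,9,0],"roll": 0},
    {"offset": [0,10.2,0],"roll": 0},
    {"offset": [0,10.7,0],"roll": 0}
  ]
}}

```text
time_s: 4.78
eef_pos: [0.5484, -0.0829, 0.0562]
orientation: [180.0, -0.1, 13.7]
wrist_force: [-1.4, 2.8, 8.0]
width: 0.0233
finger_force: 34.0
```

Request:
{"name": "step_arm", "arguments": {
  "motion": [
    {"offset": [0,0,0],"roll": 0},
    {"offset": [0,0,0],"roll": 0},
    {"offset": [0,0,0],"roll": 0}
  ]
}}

```text
time_s: 5.03
eef_pos: [0.5485, -0.0834, 0.0562]
orientation: [179.9, -0.1, 13.7]
wrist_force: [-0.1, -3.4, 4.9]
width: 0.0235
finger_force: 33.5
```

```bash
cat > j.py <<'E'
from h import *
y=np.radians(13.8); ex=np.array([np.cos(y),np.sin(y),0]); ey=np.array([-np.sin(y),np.cos(y),0])
def tojig(p): d=np.asarray(p)-[.609,.0203,0]; return np.array([d@ex,d@ey,d[2]])
def fromjig(q): return np.array([.609,.0203,0])+q[0]*ex+q[1]*ey+[0,0,q[2]]
E
python3 c.py w2 pointer stop_grip; python3 -c "
from j import *
s=env.get_state(); print('jig',tojig(s['eef_pos'])); go(s['eef_pos'],13.8)"
```

```text
[ 0.54846898 -0.08344892  0.05621565] [ 1.79852555e+02 -1.15604667e-01  1.37210854e+01] [ -3.  52.  12. 110. -28.  20. -45.]
stop_grip 0.67 [279. 287.] [ 0.5546 -0.0808  0.0654]
jig [-0.08348217 -0.0863156   0.05624287]
t 5.18 at [ 0.5485 -0.0834  0.0562] [ 1.798e+02 -1.000e-01  1.370e+01] q [ -3.  52.  12. 110. -28.  20. -45.] F [ 1.4 -2.9  5.6] w 0.0235 -> offset [0. 0. 0.] roll -0.07
```

View pics/w2.png

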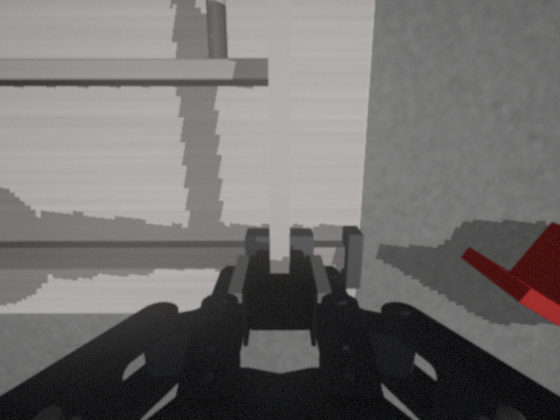

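The grip is held, with the fingers hiding the pointer. I'll release, rise and check grip against pointer in one picture.

Request:
{"name": "step_arm", "arguments": {
  "motion": [
    {"offset": [0,0,0],"roll": 0},
    {"offset": [0,0,0],"roll": 0},
    {"offset": [0,0,0],"roll": 0},
    {"offset": [0,0,0],"roll": 0},
    {"offset": [0,0,0],"roll": 0}
  ],
  "claw": 1
}}

```text
time_s: 5.6
eef_pos: [0.5474, -0.0816, 0.0551]
orientation: [-180.0, 0.0, 13.8]
wrist_force: [-0.6, 0.2, 0.3]
width: 0.0819
finger_force: 0.0
```

Request:
{"name": "step_arm", "arguments": {
  "motion": [
    {"offset": [0,0,-3],"roll": 0},
    {"offset": [0,0,-7],"roll": 0},
    {"offset": [0,0,-11],"roll": 0},
    {"offset": [-1,0,-14],"roll": 0},
    {"offset": [-2,0,-14],"roll": 0},
    {"offset": [-2,0,-14],"roll": 0}
  ]
}}

```text
time_s: 6.1
eef_pos: [0.5271, -0.0874, 0.197]
orientation: [180.0, -0.1, 13.7]
wrist_force: [-1.7, -0.4, 0.0]
width: 0.0855
finger_force: 0.0
```

```bash
python3 c.py w3 pointer stop_grip
cat > e.py <<'E'
from j import *
import sys
f=np.load(sys.argv[1]+'.npz'); im,D,K,T=[f[k] for k in ['im','D','K','T']]
P=cloud(K,T,D); hsv=cv2.cvtColor(im,cv2.COLOR_RGB2HSV); J=np.stack([(P-[.609,.0203,0])@ex,(P-[.609,.0203,0])@ey,P[...,2]],-1)
near=(J[...,0]>-.13)&(J[...,0]<-.06)&(J[...,1]<-.05)&(J[...,1]>-.12)
m=near&(abs(P[...,2]-.072)<.004); p=J[m]; print('grip top',p.mean(0).round(4),p.min(0).round(4),p.max(0).round(4))
br=near&(hsv[...,0]>12)&(hsv[...,0]<28)&(hsv[...,1]>90); p=J[br]; print('ptr',p.mean(0).round(4),p.min(0).round(4),p.max(0).round(4),len(p))
p=p[p[:,2]>.022]; print('ptr top',p.mean(0).round(4),len(p))
m=(abs(P[...,2]-.054)<.003)&(J[...,0]>-.07)&(J[...,0]<.03)&(abs(J[...,1]+.085)<.03); p=J[m]; print('arm',p.mean(0).round(4),np.percentile(p[:,1],[3,50,97]).round(4))
m=(abs(P[...,2]-.040)<.003)&(abs(J[...,0]-.004)<.012)&(abs(J[...,1])<.1); p=J[m]; print('plate',p.mean(0).round(4),p.min(0).round(4),p.max(0).round(4))
E
python3 e.py w3;python3 e.py w1
```

```text
[ 0.52711771 -0.08742044  0.19703926] [ 1.79967290e+02 -7.86941350e-02  1.36943447e+01] [ -8.  39.  21. 110. -23.  36. -49.]
pointer 0.69 [280. 203.] [ 0.5214 -0.0884  0.027 ]
stop_grip 0.87 [281. 178.] [ 0.5517 -0.0814  0.073 ]
stop_grip 0.52 [445. 320.] [ 0.5495 -0.1319  0.2351]
grip top [-0.0843 -0.0854  0.0719] [-0.0927 -0.0969  0.0688] [-0.0765 -0.0738  0.0741]
ptr [-0.1067 -0.0892  0.0965] [-0.1203 -0.1192  0.0113] [-0.0857 -0.0506  0.2763] 169
ptr top [-0.1005 -0.0916  0.1616] 95
arm [-0.0176 -0.0855  0.0541] [-0.0893 -0.0855 -0.0817]
plate [0.0041 0.0019 0.04  ] [-0.    -0.081  0.037] [0.0086 0.085  0.0425]e.py:6: RuntimeWarning: Mean of empty slice.
  m=near&(abs(P[...,2]-.072)<.004); p=J[m]; print('grip top',p.mean(0).round(4),p.min(0).round(4),p.max(0).round(4))
  ret = um.true_divide(
Traceback (most recent call last):
  File "e.py", line 6, in <module>
    m=near&(abs(P[...,2]-.072)<.004); p=J[m]; print('grip top',p.mean(0).round(4),p.min(0).round(4),p.max(0).round(4))
                                                                                  ~~~~~^^^
ValueError: zero-size array to reduction operation minimum which has no identity
```

View pics/w3.png

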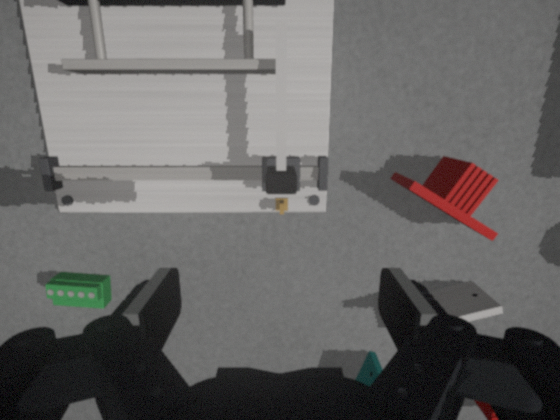

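The picture shows the grip at (281,178) with the pointer right below it at (281,203). I'll measure this cleanly, together with the move to the sink.

```bash
sed -i 's/^br=.*/br=near\&(hsv[...,0]>12)\&(hsv[...,0]<28)\&(hsv[...,1]>90)\&(P[...,2]<.034)\&(J[...,0]<-.105); p=J[br]; print("ptr",p.mean(0).round(4),np.median(p,0).round(4),p.min(0).round(4),p.max(0).round(4),len(p))/' e.py; python3 e.py w3; python3 -c "
from j import *
go([.435,-.275,.22],28)"
```

```text
grip top [-0.0843 -0.0854  0.0719] [-0.0927 -0.0969  0.0688] [-0.0765 -0.0738  0.0741]
ptr [-0.1146 -0.086   0.0187] [-0.1144 -0.086   0.0135] [-0.1203 -0.0904  0.0113] [-0.1101 -0.0809  0.0311] 116
ptr top [-0.1145 -0.0859  0.0287] 42
arm [-0.0176 -0.0855  0.0541] [-0.0893 -0.0855 -0.0817]
plate [0.0041 0.0019 0.04  ] [-0.    -0.081  0.037] [0.0086 0.085  0.0425]
t 6.25 at [ 0.528  -0.0861  0.1945] [-1.799e+02  1.000e-01  1.380e+01] q [ -8.  39.  21. 109. -23.  36. -49.] F [ 1.1 -0.1 -0.3] w 0.0853 -> offset [-13.54  16.13  -2.56] roll -14.2
```

The stop is within about 0.5 mm of the pointer. On to the sink.

Request:
{"name": "step_arm", "arguments": {
  "motion": [
    {"offset": [-3,4,-2.5],"roll": -3},
    {"offset": [-6,7,-2.5],"roll": -7},
    {"offset": [-9,11,-2.5],"roll": -11},
    {"offset": [-12,14,-2.5],"roll": -14},
    {"offset": [-13.5,16,-2.5],"roll": -14},
    {"offset": [-13.5,16,-2.5],"roll": -14},
    {"offset": [-13.5,16,-2.5],"roll": -14}
  ]
}}

```text
time_s: 6.83
eef_pos: [0.433, -0.2778, 0.2194]
orientation: [-180.0, 0.1, 27.3]
wrist_force: [0.1, -0.2, -0.1]
width: 0.0855
finger_force: 0.0
```

```bash
python3 c.py w4 sink_center heat_sink
cat > s.py <<'E'
from j import *
f=np.load('w4.npz'); im,D,K,T=[f[k] for k in ['im','D','K','T']]
P=cloud(K,T,D); hsv=cv2.cvtColor(im,cv2.COLOR_RGB2HSV)
m=(hsv[...,1]<50)&(abs(P[...,2]-.050)<.005)&(np.hypot(P[...,0]-.437,P[...,1]+.278)<.075)
p=P[m]; c,s,a=cv2.minAreaRect((p[:,:2]*1000).astype(np.float32)); print('rect',np.round(c,1),np.round(s,1),round(a,2),m.sum(),p[:,2].mean())
# yaw from the far (plate) strip
for yw in [a]:
    x=np.array([np.cos(np.radians(yw)),np.sin(np.radians(yw))]); yv=np.array([-x[1],x[0]])
    q=(p[:,:2]-np.array(c)/1000)@np.c_[x,yv]; print(np.percentile(q,[0,1,99,100],axis=0).round(4))
    fin=q[q[:,0]<q[:,0].max()-.012]; print('fin',fin.min(0).round(4),fin.max(0).round(4),fin.mean(0).round(4))
    pl=q[q[:,0]>q[:,0].max()-.007]; k=np.polyfit(pl[:,1],pl[:,0],1); print('plate tilt deg',np.degrees(np.arctan(k[0])))
E
python3 s.py
```

```text
[ 0.43304547 -0.27780216  0.21938065] [-1.79992746e+02  1.28036640e-01  2.73421943e+01] [ 18.  35.  16. 111. -15.  36. -20.]
sink_center 0.9 [288. 186.] [ 0.4454 -0.2786  0.0499]
sink_center 0.89 [311.  26.] [ 0.5673 -0.2355  0.0501]
sink_center 0.86 [330. 283.] [ 0.3783 -0.3606  0.0493]
heat_sink 0.95 [329. 272.] [ 0.3805 -0.3618  0.0278]
heat_sink 0.74 [284. 180.] [ 0.4482 -0.2736  0.0504]
heat_sink 0.61 [311.  34.] [ 0.5659 -0.238   0.0322]
rect [ 439.3 -280.6] [44.5 89.3] 30.1 1863 0.0499280897612258
[[-0.0222 -0.0447]
 [-0.0213 -0.0431]
 [ 0.0221  0.043 ]
 [ 0.0222  0.0447]]
fin [-0.0222 -0.0141] [0.0102 0.0139] [-0.0057 -0.0002]
plate tilt deg 0.06742930376160776
```

View pics/w4.png

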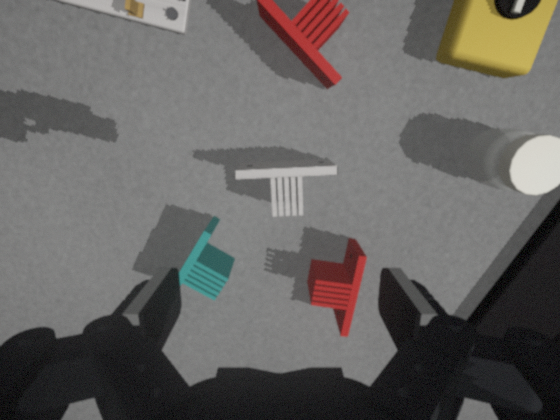

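The silver sink is at (287,190), clear of the turquoise corner (215,220) and the red corner (352,240). I'll narrow the jaws a bit and descend on the fin pack.

```bash
python3 -c "
from h import *
go([.4341,-.2836,.024],30.1)"
```

```text
t 6.98 at [ 0.4361 -0.2723  0.2193] [-179.9   -0.    27.9] q [ 17.  35.  15. 111. -15.  36. -20.] F [ 0.1  0.6 -0.3] w 0.0856 -> offset [-0.71  0.94 19.53] roll -2.18
```

Request:
{"name": "step_arm", "arguments": {
  "motion": [
    {"offset": [-0.7,0.9,3],"roll": -2.2},
    {"offset": [-0.7,0.9,6],"roll": -2.2},
    {"offset": [-0.7,0.9,9],"roll": -2.2},
    {"offset": [-0.7,0.9,10],"roll": -2.2},
    {"offset": [-0.7,0.9,10],"roll": -2.2},
    {"offset": [-0.7,0.9,10],"roll": -2.2},
    {"offset": [-0.7,0.9,10],"roll": -2.2}
  ],
  "claw": 0.65
}}

```text
time_s: 7.57
eef_pos: [0.4344, -0.2853, 0.1215]
orientation: [179.9, -0.1, 30.0]
wrist_force: [-0.2, -0.9, 0.1]
width: 0.0556
finger_force: 0.0
```

```bash
python3 c.py w5; sed 's/w4/w5/' s.py > s2.py; python3 s2.py; python3 -c "
from h import *
go([.4341,-.2836,.024],30.1)"
```

```text
[ 0.43440406 -0.28534493  0.1214839 ] [ 1.79892860e+02 -7.30732857e-02  3.00478950e+01] [ 22.  44.  10. 115. -17.  23. -14.]
rect [ 439.5 -280.6] [44.4 89.9] 29.93 3927 0.04990068166357473
[[-0.0222 -0.0449]
 [-0.0211 -0.0433]
 [ 0.0221  0.0432]
 [ 0.0222  0.0449]]
fin [-0.0222 -0.0141] [0.0102 0.014 ] [-0.0055 -0.0001]
plate tilt deg -0.07464387473464826
t 7.62 at [ 0.4344 -0.2856  0.1217] [ 1.799e+02 -1.000e-01  3.000e+01] q [ 22.  44.  10. 115. -17.  23. -14.] F [ 0.6 -0.1  0.3] w 0.0557 -> offset [ 0.06 -0.21  9.77] roll -0.07
```

Both measurements agree: centre (0.4394, −0.2806), yaw 30°.

Request:
{"name": "step_arm", "arguments": {
  "motion": [
    {"offset": [0,-0.2,3],"roll": 0},
    {"offset": [0,-0.2,6],"roll": 0},
    {"offset": [0,-0.2,8],"roll": 0},
    {"offset": [0,-0.2,9.2],"roll": 0},
    {"offset": [0,-0.2,9.8],"roll": 0},
    {"offset": [0,-0.2,9.8],"roll": 0},
    {"offset": [0,-0.2,9.8],"roll": 0}
  ]
}}

```text
time_s: 8.2
eef_pos: [0.4327, -0.2842, 0.0232]
orientation: [179.9, -0.0, 30.0]
wrist_force: [-0.7, 0.3, 0.5]
width: 0.0554
finger_force: 0.0
```

Request:
{"name": "step_arm", "arguments": {
  "motion": [
    {"offset": [0,0,0],"roll": 0},
    {"offset": [0,0,0],"roll": 0},
    {"offset": [0,0,0],"roll": 0},
    {"offset": [0,0,0],"roll": 0},
    {"offset": [0,0,0],"roll": 0},
    {"offset": [0,0,0],"roll": 0}
  ],
  "claw": 0,
  "grip_force": 60
}}

```text
time_s: 8.7
eef_pos: [0.4329, -0.2843, 0.0235]
orientation: [179.9, -0.1, 30.0]
wrist_force: [-0.1, 0.4, 5.8]
width: 0.0276
finger_force: 59.5
```

Request:
{"name": "step_arm", "arguments": {
  "motion": [
    {"offset": [0,0,-1.5],"roll": 0},
    {"offset": [0,0,-4],"roll": 0},
    {"offset": [0,0,-7],"roll": 0},
    {"offset": [0,0,-8],"roll": 0},
    {"offset": [0,0,-8],"roll": 0},
    {"offset": [0,0,-8],"roll": 0}
  ]
}}

```text
time_s: 9.2
eef_pos: [0.4323, -0.2836, 0.1024]
orientation: [180.0, -0.0, 30.0]
wrist_force: [1.0, 0.0, -2.7]
width: 0.0273
finger_force: 59.7
```

```bash
python3 -c "
from j import *
st=env.get_state(); q=tojig(st['eef_pos']); print(q)
# sink centre at jig (-.05, -.085+.004+.045+.003), tcp 6 mm behind
go(fromjig([-.056,-.033,.105]),13.8)"
```

```text
[-0.24406834 -0.25296052  0.10236012]
t 9.2 at [ 0.4323 -0.2836  0.1024] [180.  -0.  30.] q [ 23.  46.   9. 116. -18.  20. -14.] F [ 1.   0.  -2.7] w 0.0273 -> offset [ 24.2  -15.88  -0.26] roll 16.2
```

Request:
{"name": "step_arm", "arguments": {
  "motion": [
    {"offset": [1,0,-3.5],"roll": 3},
    {"offset": [4,-2.5,-3.5],"roll": 6},
    {"offset": [8,-5,-3.5],"roll": 10},
    {"offset": [12,-8,-3.5],"roll": 14},
    {"offset": [16,-11,-3.5],"roll": 16.2},
    {"offset": [20,-14,-3.5],"roll": 16.2},
    {"offset": [23,-16,-3.5],"roll": 16.2},
    {"offset": [24.5,-16.2,-3.5],"roll": 16.2}
  ]
}}

```text
time_s: 9.87
eef_pos: [0.5614, -0.0171, 0.1349]
orientation: [-179.8, 0.3, 13.9]
wrist_force: [0.4, -0.4, -3.1]
width: 0.0274
finger_force: 60.2
```

Request:
{"name": "step_arm", "arguments": {
  "motion": [
    {"offset": [0,0,0],"roll": 0},
    {"offset": [0,0,0],"roll": 0},
    {"offset": [0,0,0],"roll": 0},
    {"offset": [0,0,0],"roll": 0}
  ]
}}

```text
time_s: 10.2
eef_pos: [0.562, -0.0227, 0.1362]
orientation: [180.0, 0.2, 13.6]
wrist_force: [-0.6, -0.5, -2.5]
width: 0.0274
finger_force: 60.3
```

```bash
python3 c.py w6; python3 -c "
from j import *
st=env.get_state(); print('tcp jig',tojig(st['eef_pos']))
go(fromjig([-.0495,-.0315,.035]),13.8)
f=np.load('w6.npz'); P=cloud(f['K'],f['T'],f['D'])
J=np.stack([(P-[.609,.0203,0])@ex,(P-[.609,.0203,0])@ey,P[...,2]],-1)
t=tojig(st['eef_pos'])
m=(abs(P[...,2]-(t[2]+.0265))<.004)&(abs(J[...,0]-t[0]-.025)<.02)&(abs(J[...,1]-t[1])<.06)&(np.mgrid[:420,:560][0]<300)
p=J[m]-t; print(m.sum(),p.mean(0),p.min(0),p.max(0)); a=p[p[:,0]>p[:,0].max()-.006]; print('yaw err',np.degrees(-np.polyfit(a[:,1],a[:,0],1)[0]),a[:,:2].min(0),a[:,:2].max(0))
m=(abs(P[...,2]-.054)<.003)&(J[...,0]>-.07)&(J[...,0]<.03)&(abs(J[...,1]+.085)<.03); p=J[m]; print('arm',p.mean(0).round(4),np.percentile(p[:,1],[3,50,97]).round(4))
m=(abs(P[...,2]-.040)<.003)&(abs(J[...,0]-.004)<.012)&(abs(J[...,1])<.1); p=J[m]; print('plate',np.percentile(p,[2,50,98],axis=0))
"
```

```text
[ 0.56197976 -0.02267948  0.13622782] [1.79975031e+02 1.71731844e-01 1.36383545e+01] [-15.  46.  22. 107. -30.  32. -50.]
tcp jig [-0.0557529  -0.03075448  0.13655581]
t 10.25 at [ 0.5622 -0.0229  0.1366] [1.80e+02 1.00e-01 1.36e+01] q [-15.  46.  22. 107. -30.  32. -50.] F [ 0.2 -0.4 -3.2] w 0.0271 -> offset [ 0.65  0.07 10.15] roll -0.19
9460 [0.02369249 0.00111711 0.02577061] [ 0.00981002 -0.04426914  0.02250229] [0.03015375 0.04618138 0.0297722 ]
yaw err -0.29478758187352955 [ 0.02415657 -0.0439942 ] [0.03015375 0.0460257 ]
arm [-0.0052 -0.0851  0.0539] [-0.0892 -0.0851 -0.0814]
plate [[ 0.00045059 -0.07898058  0.03859242]
 [ 0.00435255  0.0027628   0.04003755]
 [ 0.00815024  0.08174119  0.04144037]]
```

View pics/w6.png

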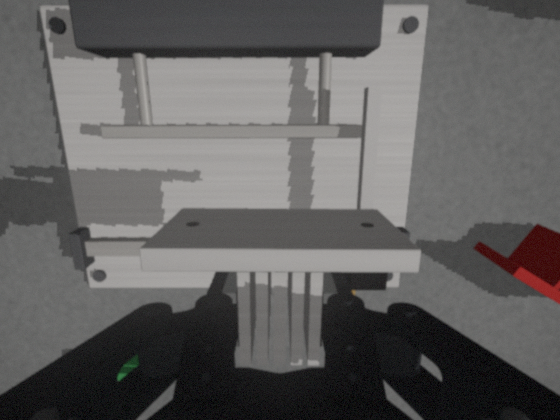

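The picture shows the sink held square at (280,255), its plate parallel to the sprung plate at row 130, and the arm bar at (370,150) to its right. I descend to just above the bed.

Request:
{"name": "step_arm", "arguments": {
  "motion": [
    {"offset": [0.6,0,2],"roll": 0},
    {"offset": [0.6,0,4.5],"roll": 0},
    {"offset": [0.6,0,7],"roll": 0},
    {"offset": [0.6,0,8.5],"roll": 0},
    {"offset": [0.6,0,9.6],"roll": 0},
    {"offset": [0.6,0,9.6],"roll": 0},
    {"offset": [0.6,0,9.6],"roll": 0},
    {"offset": [0.6,0,9.6],"roll": 0}
  ]
}}

```text
time_s: 10.92
eef_pos: [0.5699, -0.0203, 0.0422]
orientation: [180.0, -0.1, 13.7]
wrist_force: [-0.6, 1.2, -2.1]
width: 0.0271
finger_force: 60.3
```

```bash
cat > k.py <<'E'
from j import *
import sys
st=env.get_state(); im,D=camera('wrist'); K,T=wfc('wrist',st); cv2.imwrite(f'pics/{sys.argv[1]}.png',im[...,::-1])
P=cloud(K,T,D); J=np.stack([(P-[.609,.0203,0])@ex,(P-[.609,.0203,0])@ey,P[...,2]],-1); v=np.mgrid[:420,:560][0]
t=tojig(st['eef_pos']); print('tcp jig',t.round(4),st['orientation'].round(2),'F jig',(st['wrist_force']@ex).round(1),(st['wrist_force']@ey).round(1),st['wrist_force'][2].round(1),'t',st['time_s'])
m=(abs(P[...,2]-(t[2]+.0258))<.003)&(abs(J[...,0]-t[0]-.026)<.007)&(abs(J[...,1]-t[1])<.049)&(v<330)
p=J[m]; k=p[:,0]>np.percentile(p[:,0],50)
print('sink plate',p.min(0).round(4),p.max(0).round(4),'yaw err',np.degrees(-np.polyfit(p[:,1],p[:,0],1)[0]).round(2))
m=(abs(P[...,2]-.053)<.004)&(J[...,0]>t[0]+.034)&(J[...,0]<.03)&(abs(J[...,1]+.085)<.012); p=J[m]
print('arm',len(p),np.percentile(p[:,1],[2,50,98]).round(4) if len(p) else '')
m=(abs(P[...,2]-.040)<.002)&(J[...,0]>-.006)&(J[...,0]<.036)&(J[...,1]>-.04)&(J[...,1]<.08); p=J[m]
print('sprung plate',len(p),np.percentile(p,[2,50,98],axis=0).round(4) if len(p) else '')
E
python3 k.py w7
```

```text
tcp jig [-0.0477 -0.0301  0.0422] [ 1.7996e+02 -9.0000e-02  1.3720e+01] F jig -0.3 1.3 -2.1 t 10.9167
sink plate [-0.0287 -0.0745  0.065 ] [-0.0171  0.016   0.0705] yaw err -0.46
arm 3898 [-0.0894 -0.0844 -0.0811]
sprung plate 6493 [[ 0.0006 -0.0375  0.0385]
 [ 0.0046  0.0185  0.04  ]
 [ 0.0084  0.0753  0.0413]]
```

Request:
{"name": "step_arm", "arguments": {
  "motion": [
    {"offset": [0,0.2,0.2],"roll": -0.4},
    {"offset": [0,0.4,0.4],"roll": -0.4},
    {"offset": [0,0.4,0.6],"roll": -0.4},
    {"offset": [0,0.4,0.75],"roll": -0.4},
    {"offset": [0,0.4,0.8],"roll": -0.4},
    {"offset": [0,0.4,0.8],"roll": -0.4},
    {"offset": [0,0.4,0.8],"roll": -0.4}
  ]
}}

```text
time_s: 11.55
eef_pos: [0.5703, -0.0237, 0.0336]
orientation: [180.0, -0.0, 14.2]
wrist_force: [-0.9, -0.5, 2.3]
width: 0.0281
finger_force: 60.7
```

```bash
python3 k.py w8
```

```text
tcp jig [-0.0481 -0.0335  0.0336] [ 1.7999e+02 -2.0000e-02  1.4160e+01] F jig -1.0 -0.3 2.3 t 11.55
sink plate [-0.0291 -0.0778  0.0564] [-0.0181  0.0125  0.0623] yaw err -0.07
arm 4592 [-0.0894 -0.0844 -0.0811]
sprung plate 6809 [[ 0.0007 -0.0378  0.0386]
 [ 0.0047  0.0137  0.04  ]
 [ 0.0084  0.0653  0.0413]]
```

Request:
{"name": "step_arm", "arguments": {
  "motion": [
    {"offset": [0.2,0.15,0],"roll": 0},
    {"offset": [0.5,0.15,0],"roll": 0},
    {"offset": [0.8,0.15,0],"roll": 0},
    {"offset": [1.1,0.15,0],"roll": 0},
    {"offset": [1.3,0.15,0],"roll": 0},
    {"offset": [1.4,0.15,0],"roll": 0},
    {"offset": [1.4,0.15,0],"roll": 0}
  ]
}}

```text
time_s: 12.18
eef_pos: [0.5845, -0.0216, 0.0336]
orientation: [180.0, -0.0, 14.2]
wrist_force: [-2.1, -0.2, 4.7]
width: 0.0273
finger_force: 61.3
```

```bash
python3 k.py w9
```

```text
tcp jig [-0.0338 -0.0348  0.0336] [ 1.7998e+02 -2.0000e-02  1.4180e+01] F jig -2.1 0.3 4.7 t 12.1833
sink plate [-0.0148 -0.0791  0.0564] [-0.0038  0.0115  0.0622] yaw err -0.03
arm 2902 [-0.0893 -0.0844 -0.0811]
sprung plate 6837 [[-0.0046 -0.0379  0.0383]
 [ 0.0045  0.0108  0.04  ]
 [ 0.0085  0.0668  0.0414]]
```

Request:
{"name": "step_arm", "arguments": {
  "motion": [
    {"offset": [0.15,0,0],"roll": 0},
    {"offset": [0.25,0,0],"roll": 0},
    {"offset": [0.35,0,0],"roll": 0},
    {"offset": [0.45,0,0],"roll": 0},
    {"offset": [0.6,0,0],"roll": 0},
    {"offset": [0.75,0,0],"roll": 0},
    {"offset": [0.9,0,0],"roll": 0},
    {"offset": [1.0,0,0],"roll": 0}
  ]
}}

```text
time_s: 12.9
eef_pos: [0.5925, -0.0197, 0.0336]
orientation: [-180.0, 0.2, 14.2]
wrist_force: [-6.2, -0.8, 9.9]
width: 0.027
finger_force: 61.9
```

```bash
python3 k.py w10
```

```text
tcp jig [-0.0256 -0.0349  0.0336] [-1.7998e+02  1.6000e-01  1.4150e+01] F jig -6.2 0.7 9.9 t 12.9
sink plate [-0.0066 -0.0791  0.0564] [0.0046 0.0115 0.0621] yaw err -0.06
arm 2036 [-0.0894 -0.0844 -0.0811]
sprung plate 6607 [[ 0.0036 -0.038   0.0384]
 [ 0.008   0.0121  0.04  ]
 [ 0.0118  0.0678  0.0414]]
```

Request:
{"name": "step_arm", "arguments": {
  "motion": [
    {"offset": [0.1,0,-0.02],"roll": 0},
    {"offset": [0.2,0,-0.04],"roll": 0},
    {"offset": [0.3,0,-0.04],"roll": 0},
    {"offset": [0.4,0,-0.04],"roll": 0},
    {"offset": [0.5,0,-0.04],"roll": 0},
    {"offset": [0.6,0,-0.04],"roll": 0},
    {"offset": [0.7,0,-0.04],"roll": 0},
    {"offset": [0.7,0,-0.04],"roll": 0}
  ]
}}

```text
time_s: 13.62
eef_pos: [0.597, -0.0185, 0.0337]
orientation: [-179.9, 0.4, 14.1]
wrist_force: [-10.6, -1.4, 10.9]
width: 0.0269
finger_force: 62.0
```

```bash
python3 k.py w11
```

```text
tcp jig [-0.0209 -0.0349  0.0337] [-179.94    0.4    14.13] F jig -10.6 1.2 10.9 t 13.6167
sink plate [-0.0019 -0.0792  0.0565] [0.0092 0.0111 0.0622] yaw err -0.08
arm 1572 [-0.0894 -0.0844 -0.0811]
sprung plate 6578 [[ 0.0082 -0.038   0.0384]
 [ 0.0126  0.0122  0.04  ]
 [ 0.0164  0.0679  0.0414]]
```

Request:
{"name": "step_arm", "arguments": {
  "motion": [
    {"offset": [0.0,0,-0.05],"roll": 0},
    {"offset": [0.1,0,-0.1],"roll": 0},
    {"offset": [0.2,0,-0.1],"roll": 0},
    {"offset": [0.3,0,-0.1],"roll": 0},
    {"offset": [0.4,0,-0.1],"roll": 0},
    {"offset": [0.5,0,-0.1],"roll": 0},
    {"offset": [0.6,0,-0.1],"roll": 0},
    {"offset": [0.6,0,-0.1],"roll": 0}
  ]
}}

```text
time_s: 14.33
eef_pos: [0.6008, -0.0176, 0.0339]
orientation: [-179.9, 0.6, 14.1]
wrist_force: [-11.4, -2.3, 7.9]
width: 0.0277
finger_force: 61.6
```

```bash
python3 k.py w12
```

```text
tcp jig [-0.017  -0.0348  0.0339] [-179.91    0.63   14.11] F jig -11.6 0.5 7.9 t 14.3333
sink plate [ 0.002  -0.0792  0.0567] [0.0133 0.0113 0.0623] yaw err -0.09
arm 1173 [-0.0893 -0.0845 -0.0812]
sprung plate 6589 [[ 0.0122 -0.038   0.0384]
 [ 0.0166  0.0123  0.04  ]
 [ 0.0204  0.0681  0.0414]]
```

Request:
{"name": "step_arm", "arguments": {
  "motion": [
    {"offset": [0.1,0,-0.03],"roll": 0},
    {"offset": [0.2,0,-0.03],"roll": 0},
    {"offset": [0.3,0,-0.03],"roll": 0},
    {"offset": [0.3,0,-0.03],"roll": 0},
    {"offset": [0.3,0,-0.03],"roll": 0},
    {"offset": [0.3,0,-0.03],"roll": 0},
    {"offset": [0.3,0,-0.03],"roll": 0},
    {"offset": [0.3,0,-0.03],"roll": 0}
  ]
}}

```text
time_s: 15.05
eef_pos: [0.6028, -0.0171, 0.034]
orientation: [-179.9, 0.7, 14.1]
wrist_force: [-12.7, -3.7, 8.3]
width: 0.0277
finger_force: 61.6
```

```bash
python3 k.py w13
```

```text
tcp jig [-0.0149 -0.0349  0.034 ] [-179.89    0.73   14.1 ] F jig -13.2 -0.5 8.3 t 15.05
sink plate [ 0.0041 -0.0791  0.0568] [0.0155 0.0112 0.0625] yaw err -0.09
arm 996 [-0.0894 -0.0844 -0.0812]
sprung plate 6629 [[ 0.0142 -0.0381  0.0384]
 [ 0.0186  0.0119  0.04  ]
 [ 0.0225  0.0679  0.0414]]
```

View pics/w13.png

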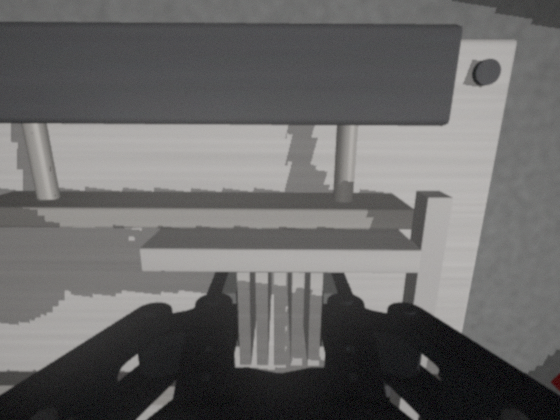

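The picture shows the sink face (280,240) parallel to and against the sprung plate (row 205), with the arm bar (430,230) about 2 mm to its right. The plate is pressed in about 14 mm. A brief hold, then hand in.

Request:
{"name": "step_arm", "arguments": {
  "motion": [
    {"offset": [0,0,0],"roll": 0},
    {"offset": [0,0,0],"roll": 0},
    {"offset": [0,0,0],"roll": 0},
    {"offset": [0,0,0],"roll": 0},
    {"offset": [0,0,0],"roll": 0},
    {"offset": [0,0,0],"roll": 0}
  ]
}}

```text
time_s: 15.6
eef_pos: [0.6028, -0.0171, 0.034]
orientation: [-179.9, 0.7, 14.1]
wrist_force: [-12.2, -3.8, 7.3]
width: 0.0274
finger_force: 61.6
```

```bash
python3 k.py w14 && python3 -c "
from plant import order
print(order.hand_in())"
```

```text
tcp jig [-0.0149 -0.0348  0.034 ] [-179.89    0.73   14.1 ] F jig -12.8 -0.7 7.3 t 15.6
sink plate [ 0.0041 -0.0792  0.0568] [0.0155 0.0114 0.0626] yaw err -0.12
arm 982 [-0.0893 -0.0844 -0.0811]
sprung plate 6631 [[ 0.0142 -0.038   0.0384]
 [ 0.0186  0.0119  0.04  ]
 [ 0.0225  0.0679  0.0415]]
the job is handed in; nothing more can be done
None
```

Handed in at about 15.7 s: the stop is within about 0.5 mm of the pointer, and the silver heat sink stands on the bed about 2 mm left of the arm, holding the sprung plate about 14 mm in (about 10 N by the spring rate; the wrist read 12.8 N, probably with bed friction). No verdict came back.

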